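Click the marker open on the bench stop and tick off the batch record

ROBOT

A 6-joint arm with a two-finger parallel gripper is mounted at the origin on the work surface. World frame = base frame: x ahead of the robot, y to its left, z up, the work surface at z = 0. Lengths are in m, angles in degrees, forces in N, time in s.
With the tool pointing down it reaches from about 0.375 to 0.75 m from the base axis. Payload 9 kg.
Tool frame: the origin (TCP) lies on the centre line of the jaws, within the pads' length; the fingertips stand 17 mm ahead of it and the grasp point (between the pads) lies 2 mm behind it; z points along the fingers, y is the line along which they close (so a half turn about z gives the same grasp; the last joint's range is limited). The gripper opens to 85 mm and grips with 20 to 120 N. Pads are 22 mm wide; open, the fingers measure 114 mm over their backs; the gripper's body (76 mm by 85 mm) begins 54 mm behind the grasp point. The pads swing forward as they close: fully open they stand 13 mm farther back than shut.
Start: joints at [-77.962, 5.964, 5.575, 89.605, 0, 77.527], TCP at [0.249, -0.546, 0.248] pointing down, gripper open.
Joint ranges: [-171.21, 171.21], [-48.23, 106.86], [-62.78, 66.21], [-105.2, 120.99], [-86.42, 89.51], [-180, 180]. Speed limits (degrees/s): [127.2, 127.2, 147.25, 180, 180, 180].

INTERFACE

Orientations are given as a 3x3 rotation matrix whose columns are the frame's x, y, z axes.
In Python, from bench import robot gives the robot as it stands.
- The arm moves only by the tool play_rows, never from a script. Its argument "commands" is a list of rows, each an object of numbers: "tx", "ty", "tz": the shift along the tool's x, y, z in mm; "rx", "ry", "rz": the turn, a rotation vector about the tool's x, y, z in degrees; "jaw": the opening in per cent of the stroke, from 0 (shut) to 100 (fully open). A call has 1 to 12 rows; each row shifts and turns the commanded pose from where the row before left it, along the tool's axes as they then stand; what a row does not reach is not made up. A row lasts 1/10 s, in which the tool goes at most 50 mm and 8.59 degrees, less where a joint would pass 70% of its speed; a pose out of reach is approached as far as the arm can. A call with a gripper value outside its range is refused whole. The fingers move at their own pace and stop on an object; "newtons" is the grip in N (left out, the last holds). Time passes only in rows, so rows that do not move let the fingers close. It gives the time, the measured TCP pose, the force, the opening and the grip force at its end, in the units of the state.
- robot.sense(): the state, without advancing time (a new reading comes with each control period).
- robot.snapshot(name): name is "scene" or "top" or "wrist"; returns the picture (384x512x3 uint8, red, green, blue); there is no depth.
- robot.get_calibration(name): a dict with "camera_matrix" (3x3 intrinsics, pixels), "extrinsics" (4x4, takes a point from camera to world coordinates). Camera axes: x right, y down, z forward; pixel columns grow to the right and rows downward; lengths in m; the calibration is good to about 2 mm. A picture is of the moment at which its call begins: read the wrist's pose just before it. get_calibration takes no time and is no camera call; for the wrist camera it gives the pose at the moment of the call.
- robot.sign_off(): hands the job in; it is judged then, once.
The state is a dict: "clock": time; "q": joint angles; "joint_vel": joint speeds; "joint_efforts": joint torques, N m; "position": TCP position; "tool_rot": TCP orientation; "force": force on the tool from outside, world axes, zero at the start; "ft_torque": the same for the moment, N m; "gripper_width": finger opening in m; "gripper_force": force on a finger pad.
Only numpy, scipy, OpenCV 4.12 (cv2) and the standard library are available. Lean on these libraries where they do the work, as an engineer would, in place of code of your own. Each camera call takes 0.05 s, during which the arm holds its last target. There are 200 camera calls.

TASK

Sign off the batch: pick up the retractable marker and, holding it in the gripper, push its end button fully home against the upright fence of the steel bench stop, firmly but without ramming it, stopping once it is home, so that the nib comes out and stays out. With the marker still in the gripper, press the nib lightly for a moment inside the square tick box on the clipboard's sheet, then set the marker down flat inside the shallow steel tray (do not drop it), let go, and leave everything else on the bench where it is.

Things in the scene. Friction and masses are not known exactly. Their poses are not given: they have to be found in the camera images.
- marker: Retractable marker, black plastic octagonal barrel 16 mm across flats, lying on a flat, steel pocket clip on top. Origin on the axis, mid-barrel, 8 mm above the surface it lies on: grasp there. Own +x runs along the axis to the button end, -x to the nib. Barrel x = -45 to +60 mm, tapered steel nose -45 to -65, button out to +74. Clip over x = 20 to 56, up to 12 mm above the axis. About 65 g.
- button (a joint): Travel of the marker's round steel end button (8 mm thick) into the barrel: 0 = fully out (sticking out 14 mm, nib hidden), 0.010 m = fully home (4 mm still showing, nib out). It moves against a steady resistance of about 8 N, has no return spring, stays where it is left, and meets a hard stop when home. The nib moves out by the same amount.
- button_tip (a point): Centre of the button's flat outer end, on the marker's axis, 74 mm from the marker's origin while out and 64 mm when home.
- nib: The black writing nib inside the marker's nose (4.4 mm thick, round end); its origin coincides with the marker's origin when retracted and moves with the nib.
- nib_tip (a point): The end of the nib, on the marker's axis: 63 mm from the marker's origin while retracted (hidden in the nose), 73 mm when fully out (8 mm beyond the nose).
- stop: Adjustable bench stop fixed to the bench: slotted steel foot 90 mm (its x, from -35 to +55 mm) by 100 mm (its y), 8 mm thick, and on it an upright steel fence plate 120 mm wide (along y), 8 mm thick, top 70 mm above the bench, clamped firmly somewhere along the slots, square to x, with gussets behind it (+x). Its -x axis points roughly to the robot.
- stop_mark (a point): A point fixed to the stop's foot, 35 mm above the bench, half-way along the fence's width. The fence's flat pressing face looks along -x and stands 0 to 25 mm on the -x side of this point: how far is different each time and not measured (feel for it, or look). The button is pushed against it along +x.
- card: Clipboard fixed to the bench, 130 mm (its x) by 110 mm (its y), white sheet with printed lines; the sheet's top is 6 mm above the bench; a steel clip 60 mm wide, 13 mm above the bench, at its +x edge. Origin under its centre.
- tick_box (a point): Centre of the square tick box outline (25 mm square) printed on the sheet, at the sheet's surface.
- tray_in (a point): Centre of the inner floor (3 mm above the bench) of the shallow steel tray: inside 194 mm long (its x) by 114 mm wide (its y), rim 12 mm above the bench.
- capped_marker: Bystander: a capped marker of the same black barrel (16 mm, 135 mm long overall), with a thicker black cap at its -x end and no button. Origin on its axis.
- spatula: Bystander: small spatula, 150 mm long, lying flat.
- mug: Bystander: steel mug, 76 mm wide, 85 mm high.
- jar: Bystander: amber jar, 60 mm wide, 80 mm high.
- bottle: Bystander: white bottle, 56 mm wide, 150 mm high.
- weight: Bystander: steel balance weight, 40 mm wide, 60 mm high.
- bowl: Bystander: white bowl, 110 mm wide, 45 mm high.
Things that resemble listed ones, but are neither listed nor needed, are in the scene too. Leave any blue look-alike of the marker alone.

How it is judged:
By the outcome, as a careful person would: the job done as asked, in the order asked, and still so for the second after the job is handed in, with the robot touching nothing.
It also fails if it takes over 66 s, if anything falls off the work surface, if the arm or the gripper's body presses on something with over 40 N, if the wrist force passes 120 N, or if a joint passes its speed limit or range.

## Working session

There is one attempt and no reset: what is moved stays moved. The work goes in short steps, Python scripts to look and compute and a tool call to move; the robot and the scene stay as the last step left them, time stands still between calls to the robot, and variables do not carry over. Pictures are saved under pics/ and viewed, at most 10 in all, crops included, and the job is handed in when it is done.

Besides the shell and the picture viewer there is one more tool, called as a command line: name --argument value ..., lists and objects as JSON in quotes. play_rows: Moves the arm, as the interface text tells. Its arguments: {"type":"object","properties":{"commands":{"type":"array","items":{"type":"object","properties":{"tx":{"type":"number"},"ty":{"type":"number"},"tz":{"type":"number"},"rx":{"type":"number"},"ry":{"type":"number"},"rz":{"type":"number"},"jaw":{"type":"number"}}}},"newtons":{"type":"number"}},"required":["commands"]}

```bash
mkdir -p pics; ls; python3 - <<'E'
from bench import robot
import cv2
for n in("top","scene"):
    im=robot.snapshot(n); c=robot.get_calibration(n)
    cv2.imwrite(f"pics/{n}0.png",cv2.resize(im[:,:,::-1],(800,600),interpolation=cv2.INTER_CUBIC))
    cv2.imwrite(f"{n}_raw.png",im[:,:,::-1])
    print(n,c["camera_matrix"].round(1).tolist(),c["extrinsics"].round(3).tolist())
s=robot.sense();print(s["clock"],s["position"],s["tool_rot"],s["force"])
E
```

```text
pics
top [[348.8, 0.0, 254.4], [0.0, 348.8, 191.7], [0.0, 0.0, 1.0]] [[0.019, -0.997, 0.07, 0.465], [-1.0, -0.018, 0.018, -0.005], [-0.017, -0.07, -0.997, 1.0], [0.0, 0.0, 0.0, 1.0]]
scene [[442.0, 0.0, 260.0], [0.0, 442.0, 190.2], [0.0, 0.0, 1.0]] [[0.7, 0.549, -0.457, 1.083], [0.715, -0.537, 0.448, -0.512], [0.0, -0.64, -0.768, 0.988], [0.0, 0.0, 0.0, 1.0]]
0.1 [ 0.2488767  -0.54563998  0.24760217] [[ 9.09864995e-01  4.14904364e-01 -2.44296975e-04]
 [ 4.14904349e-01 -9.09864267e-01  1.18156653e-03]
 [ 2.67960020e-04 -1.17642590e-03 -9.99999272e-01]] [ 0.0393417  -0.19108636 -0.13201178]
```

View pics/top0.png

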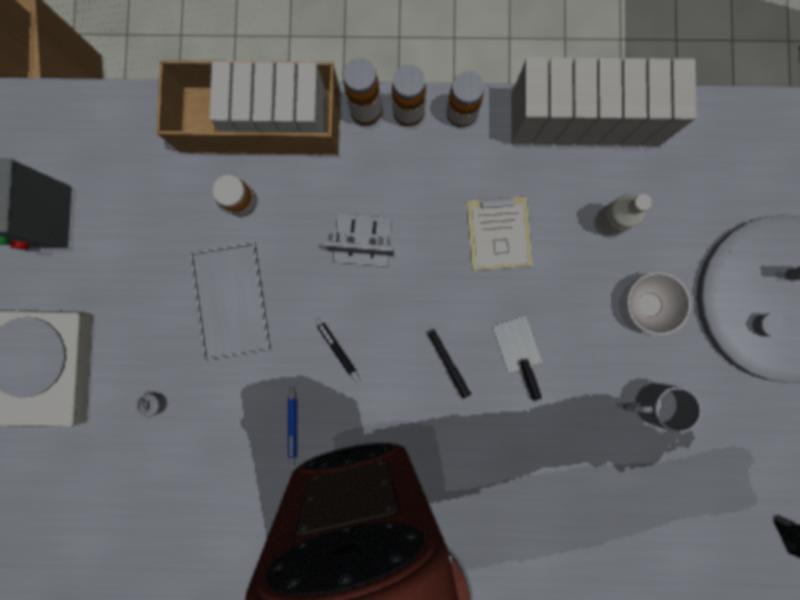

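View pics/scene0.png

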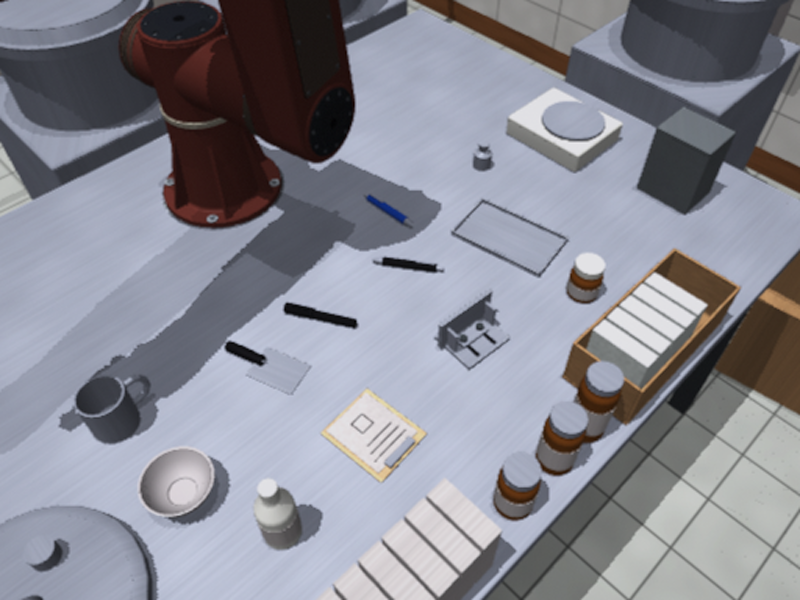

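The black markers are candidates: the marker with the steel clip and nose at (338,350), the capped marker at (448,363), and the blue look-alike at (293,423), all in top0. The spatula handle at (530,380) is also black. By the description it is the one at (338,350). The stop is at (360,243), the tick box at (501,246) and the tray at (231,300). I'll check these in a close crop.

```bash
cat > h.py <<'E'
import numpy as np, cv2
from bench import robot
def ray(cal,px,z):
    K,T=cal["camera_matrix"],cal["extrinsics"]
    d=T[:3,:3]@np.linalg.solve(K,[px[0],px[1],1.0]); o=T[:3,3]
    return o+d*(z-o[2])/d[2]
def proj(cal,P):
    T=np.linalg.inv(cal["extrinsics"]);p=T[:3,:3]@np.asarray(P)+T[:3,3];p=cal["camera_matrix"]@p
    return p[:2]/p[2]
E
python3 - <<'E'
from h import *
t=cv2.imread("top_raw.png")
def crop(x,y,w,h,s): return cv2.resize(t[y:y+h,x:x+w],None,fx=s,fy=s,interpolation=cv2.INTER_CUBIC)
m=np.zeros((600,800,3),np.uint8)
m[:300,:400]=crop(190,195,50,37.5.__int__()+0,8)[:296].copy() if 0 else cv2.resize(crop(190,200,56,42,1),(400,300),interpolation=cv2.INTER_CUBIC)
m[:300,400:]=cv2.resize(crop(198,130,56,42,1),(400,300),interpolation=cv2.INTER_CUBIC)
m[300:,:400]=cv2.resize(crop(292,124,64,48,1),(400,300),interpolation=cv2.INTER_CUBIC)
m[300:,400:]=cv2.resize(crop(100,150,112,84,1),(400,300),interpolation=cv2.INTER_CUBIC)
cv2.imwrite("pics/crops.png",m)
E
```

```text
(no output)
```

View pics/crops.png

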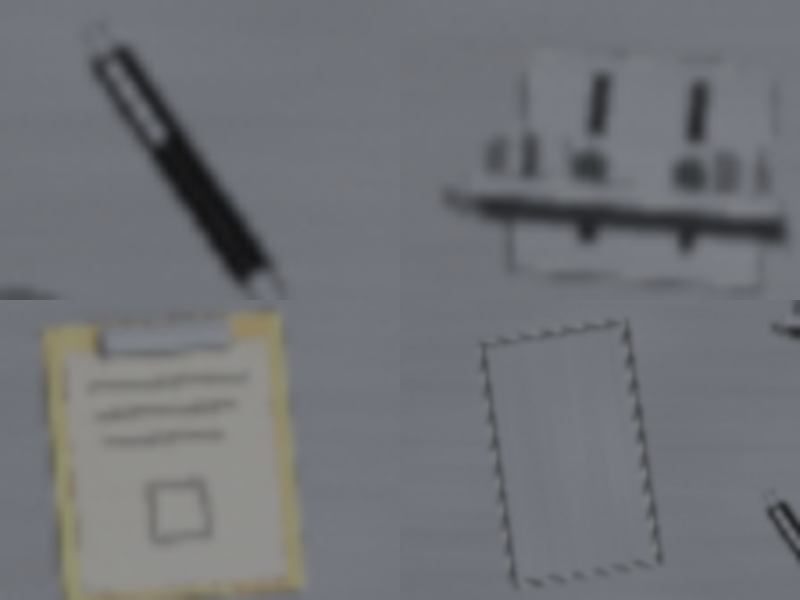

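```bash
python3 - <<'E'
from h import *
c=robot.get_calibration("top")
def P(u,v,org,s,z): return ray(c,(org[0]+u/s-.5,org[1]+v/s-.5),z)
mo,so=(190,200),400/56
b=P(110,55,mo,so,.008);n=P(252,277,mo,so,.008);bt=P(97,30,mo,so,.008);nn=P(278,300,mo,so,.008)
print("barrel",b,n,np.linalg.norm(b-n),"btn",bt,nn); d=(b-n)/np.linalg.norm(b-n);print("dir",np.degrees(np.arctan2(d[1],d[0])),"origin",n+d*.045*np.linalg.norm(b-n)/.105)
st=(198,130)
fl,fr=P(110,272,st,so,.008),P(357,290,st,so,.008);bl,br=P(125,48,st,so,.008),P(375,72,st,so,.008)
print("foot",fl,fr,bl,br,[np.linalg.norm(a-b) for a,b in((fl,fr),(bl,br),(fl,bl),(fr,br))])
tl,tr=P(45,200,st,so,.07),P(385,220,st,so,.07)
print("fence top front",tl,tr,np.linalg.norm(tl-tr)); 
ll,lr=P(110,221,st,so,.008),P(357,240,st,so,.008);print("fence base",ll,lr)
ctr=(fl+fr+bl+br)/4; ax=((bl+br)-(fl+fr));ax/=np.linalg.norm(ax);print("stop ax",np.degrees(np.arctan2(ax[1],ax[0])),"mark",ctr-ax*.010)
y=fl-fr;print("foot y->ax ang",np.degrees(np.arctan2(-y[0],y[1])), "fence ang",np.degrees(np.arctan2(-(tl-tr)[0],(tl-tr)[1])))
co=(292,124);print("tick",[P(u,v-300,co,6.25,.006).round(4).tolist() for u,v in((150,485),(207,480),(212,538),(155,543),(181,511))])
to=(100,150);q=[P(u-400,v-300,to,400/112,.012) for u,v in((484,345),(628,322),(660,563),(516,585))]
print("tray",np.round(q,4).tolist(),np.mean(q,0),[np.linalg.norm(q[i]-q[i-1]) for i in range(4)])
E
```

```text
barrel [0.48793324 0.15320676 0.008     ] [0.40116867 0.09426426 0.008     ] 0.10489189441199015 btn [0.49780517 0.158701   0.008     ] [0.39234244 0.08373371 0.008     ]
dir 34.18977623317956 origin [0.43835349 0.11952533 0.008     ]
foot [0.60200727 0.13351791 0.008     ] [0.5964211  0.03405033 0.008     ] [0.69336242 0.12996688 0.008     ] [0.685107   0.02861762 0.008     ] [np.float64(0.09962431801033267), np.float64(0.10168491942218022), np.float64(0.09142414471834955), np.float64(0.08885213945830298)]
fence top front [0.62041396 0.15023747 0.07      ] [0.61492737 0.0216226  0.07      ] 0.128731840637166
fence base [0.62268271 0.13409085 0.008     ] [0.61663851 0.03446889 0.008     ]
stop ax -2.8565945403460367 mark [0.63423687 0.08203655 0.008     ]
foot y->ax ang -3.214394179923434 fence ang -2.44270484085494
tick [[0.6492, -0.1602, 0.006], [0.6519, -0.1863, 0.006], [0.6251, -0.1887, 0.006], [0.6223, -0.1627, 0.006], [0.6373, -0.1745, 0.006]]
tray [[0.6129, 0.3923, 0.012], [0.6335, 0.2766, 0.012], [0.441, 0.2438, 0.012], [0.4213, 0.3579, 0.012]] [0.52719463 0.31767402 0.012     ] [np.float64(0.19464993848703885), np.float64(0.11755171133897638), np.float64(0.19531721438800556), np.float64(0.11579657796711132)]
```

The top-left crop confirms the marker: steel clip and button at upper left (97,30), steel nose at lower right (278,300). Sizes agree: barrel 104.9 mm, foot 100x90 mm, tick box 26 mm and tray 195x116 mm. I'll hold it with tool x towards the nib so that joint 6 stays in range, and turn first.

play_rows --commands '[{"rz":-8.5,"jaw":60},{"rz":-8.5,"jaw":60},{"rz":-8.5,"jaw":60},{"rz":-8.5,"jaw":60},{"rz":-8.5,"jaw":60},{"rz":-8.5,"jaw":60},{"rz":-8.5,"jaw":60},{"rz":-8.5,"jaw":60},{"rz":-8.5,"jaw":60},{"rz":-8.5,"jaw":60},{"rz":-8.5,"jaw":60},{"rz":-8.5,"jaw":60}]'

```text
validation failed for argument at $.co...
```

play_rows --commands '[{"rz":-8.5},{"rz":-8.5},{"rz":-8.5},{"rz":-8.5},{"rz":-8.5},{"rz":-8.5},{"rz":-8.5},{"rz":-8.5},{"rz":-8.5},{"rz":-8.5},{"rz":-2.7},{}]'

```text
validation failed for argument at $.co...
```

```bash
cat >> h.py <<'E'
def go(target):
    s=robot.sense();R=s["tool_rot"];d=R.T@(np.array(target)-s["position"])*1000
    print("clk %.2f"%s["clock"],"pos",s["position"].round(4),"yaw",np.degrees(np.arctan2(R[1,0],R[0,0])).round(2),"F",s["force"].round(1),"w",round(s["gripper_width"],4),"gf",round(float(np.max(s["gripper_force"])),1),"q",s["q"].round(0))
    print("shift mm",d.round(1),"rows",np.linalg.norm(d)/50);return d
E
python3 -c "
from h import *
go([.438,.119,.22]);print(robot.sense()['tool_rot'].round(3))"
```

```text
clk 0.10 pos [ 0.2489 -0.5456  0.2476] yaw 24.51 F [ 0.  -0.2 -0.1] w 0.0852 gf 0.0 q [-78.   6.   6.  90.   0.  78.]
shift mm [ 447.8 -526.2   28.3] rows 13.831497516964664
[[ 0.91   0.415 -0.   ]
 [ 0.415 -0.91   0.001]
 [ 0.    -0.001 -1.   ]]
```

play_rows --commands '[{"tx":0,"ty":0,"tz":0,"rx":0,"ry":0,"rz":-8.5,"jaw":60}]'

```text
clock: 0.2
position: [0.2489, -0.5457, 0.2478]
tool_rot: [[0.838, 0.545, -0.0], [0.545, -0.838, 0.001], [0.0, -0.001, -1.0]]
force: [0.0, -0.2, 0.5]
gripper_width: 0.0733
gripper_force: 0.0
```

play_rows --commands '[{"tx":0,"ty":0,"tz":0,"rx":0,"ry":0,"rz":-8.5,"jaw":60},{"tx":0,"ty":0,"tz":0,"rx":0,"ry":0,"rz":-8.5,"jaw":60},{"tx":0,"ty":0,"tz":0,"rx":0,"ry":0,"rz":-8.5,"jaw":60},{"tx":0,"ty":0,"tz":0,"rx":0,"ry":0,"rz":-8.5,"jaw":60},{"tx":0,"ty":0,"tz":0,"rx":0,"ry":0,"rz":-8.5,"jaw":60},{"tx":0,"ty":0,"tz":0,"rx":0,"ry":0,"rz":-8.5,"jaw":60},{"tx":0,"ty":0,"tz":0,"rx":0,"ry":0,"rz":-8.5,"jaw":60},{"tx":0,"ty":0,"tz":0,"rx":0,"ry":0,"rz":-8.5,"jaw":60},{"tx":0,"ty":0,"tz":0,"rx":0,"ry":0,"rz":-8.5,"jaw":60},{"tx":0,"ty":0,"tz":0,"rx":0,"ry":0,"rz":-8.5,"jaw":60},{"tx":0,"ty":0,"tz":0,"rx":0,"ry":0,"rz":-8.5,"jaw":60}]'

```text
clock: 1.3
position: [0.2489, -0.5458, 0.2479]
tool_rot: [[-0.6, 0.8, -0.0], [0.8, 0.6, 0.001], [0.001, 0.0, -1.0]]
force: [0.6, -0.8, 0.7]
gripper_width: 0.0511
gripper_force: 0.0
```

play_rows --commands '[{"tx":0,"ty":0,"tz":0,"rx":0,"ry":0,"rz":-8.5,"jaw":60},{"tx":0,"ty":0,"tz":0,"rx":0,"ry":0,"rz":-8.5,"jaw":60},{"tx":0,"ty":0,"tz":0,"rx":0,"ry":0,"rz":-8.5,"jaw":60},{"tx":0,"ty":0,"tz":0,"rx":0,"ry":0,"rz":-8.5,"jaw":60},{"tx":0,"ty":0,"tz":0,"rx":0,"ry":0,"rz":-8.5,"jaw":60},{"tx":0,"ty":0,"tz":0,"rx":0,"ry":0,"rz":-8.5,"jaw":60},{"tx":0,"ty":0,"tz":0,"rx":0,"ry":0,"rz":-8.5,"jaw":60},{"tx":0,"ty":0,"tz":0,"rx":0,"ry":0,"rz":-8.5,"jaw":60},{"tx":0,"ty":0,"tz":0,"rx":0,"ry":0,"rz":-8.5,"jaw":60},{"tx":0,"ty":0,"tz":0,"rx":0,"ry":0,"rz":-8.5,"jaw":60},{"tx":0,"ty":0,"tz":0,"rx":0,"ry":0,"rz":-2.7,"jaw":60}]'

```text
clock: 2.4
position: [0.2489, -0.5457, 0.2479]
tool_rot: [[-0.824, -0.567, -0.0], [-0.567, 0.824, 0.001], [-0.0, 0.001, -1.0]]
force: [0.4, 0.6, -0.6]
gripper_width: 0.0513
gripper_force: 0.0
```

```bash
python3 -c "
from h import *
go([.438,.119,.22]);print(robot.sense()['tool_rot'].round(3))"
```

```text
clk 2.40 pos [ 0.2489 -0.5457  0.2479] yaw -145.48 F [ 0.4  0.6 -0.6] w 0.0513 gf 0.0 q [ -78.    6.    6.   90.    0. -112.]
shift mm [-532.5  440.5   28.3] rows 13.833466755172083
[[-0.824 -0.567 -0.   ]
 [-0.567  0.824  0.001]
 [-0.     0.001 -1.   ]]
```

play_rows --commands '[{"tx":-35.5,"ty":29.4,"tz":2,"rx":0,"ry":0,"rz":0,"jaw":60},{"tx":-35.5,"ty":29.4,"tz":2,"rx":0,"ry":0,"rz":0,"jaw":60},{"tx":-35.5,"ty":29.4,"tz":2,"rx":0,"ry":0,"rz":0,"jaw":60},{"tx":-35.5,"ty":29.4,"tz":2,"rx":0,"ry":0,"rz":0,"jaw":60},{"tx":-35.5,"ty":29.4,"tz":2,"rx":0,"ry":0,"rz":0,"jaw":60},{"tx":-35.5,"ty":29.4,"tz":2,"rx":0,"ry":0,"rz":0,"jaw":60},{"tx":-35.5,"ty":29.4,"tz":2,"rx":0,"ry":0,"rz":0,"jaw":60},{"tx":-35.5,"ty":29.4,"tz":2,"rx":0,"ry":0,"rz":0,"jaw":60},{"tx":-35.5,"ty":29.4,"tz":2,"rx":0,"ry":0,"rz":0,"jaw":60},{"tx":-35.5,"ty":29.4,"tz":2,"rx":0,"ry":0,"rz":0,"jaw":60}]'

```text
clock: 3.4
position: [0.3772, -0.1015, 0.2281]
tool_rot: [[-0.827, -0.562, 0.0], [-0.562, 0.827, -0.0], [-0.0, -0.0, -1.0]]
force: [0.6, -0.1, 0.5]
gripper_width: 0.0514
gripper_force: 0.0
```

play_rows --commands '[{"tx":-35.5,"ty":29.4,"tz":2,"rx":0,"ry":0,"rz":0,"jaw":60},{"tx":-35.5,"ty":29.4,"tz":2,"rx":0,"ry":0,"rz":0,"jaw":60},{"tx":-35.5,"ty":29.4,"tz":2,"rx":0,"ry":0,"rz":0,"jaw":60},{"tx":-35.5,"ty":29.4,"tz":2,"rx":0,"ry":0,"rz":0,"jaw":60},{"tx":-35.5,"ty":29.4,"tz":2,"rx":0,"ry":0,"rz":0,"jaw":60},{"tx":0,"ty":0,"tz":0,"rx":0,"ry":0,"rz":0,"jaw":60},{"tx":0,"ty":0,"tz":0,"rx":0,"ry":0,"rz":0,"jaw":60}]'

```text
clock: 4.1
position: [0.4409, 0.119, 0.2177]
tool_rot: [[-0.825, -0.565, -0.001], [-0.565, 0.825, -0.0], [0.001, 0.0, -1.0]]
force: [-0.3, -0.1, -0.1]
gripper_width: 0.0509
gripper_force: 0.0
```

```bash
python3 -c "
from h import *
go([.438,.119,.22]);c=robot.get_calibration('wrist');im=robot.snapshot('wrist')[:,:,::-1]
cv2.imwrite('w1_raw.png',im);cv2.imwrite('pics/w1.png',cv2.resize(im,(800,600),interpolation=cv2.INTER_CUBIC));np.savez('w1.npz',**{k:np.array(v) for k,v in c.items()})
for P in([.438,.1195,.008],[.498,.159,.008],[.392,.084,.008]):print(proj(c,P)*1.5625)
"
```

```text
clk 4.10 pos [0.4409 0.119  0.2177] yaw -145.62 F [-0.3 -0.1 -0.1] w 0.0509 gf 0.0 q [ -1. -20. -21.  88.  -0. -36.]
shift mm [ 2.4  1.6 -2.3] rows 0.07341940620613227
[402.66050776 267.47786492]
[401.02003174 356.01608411]
[398.09092114 188.36600114]
```

View pics/w1.png

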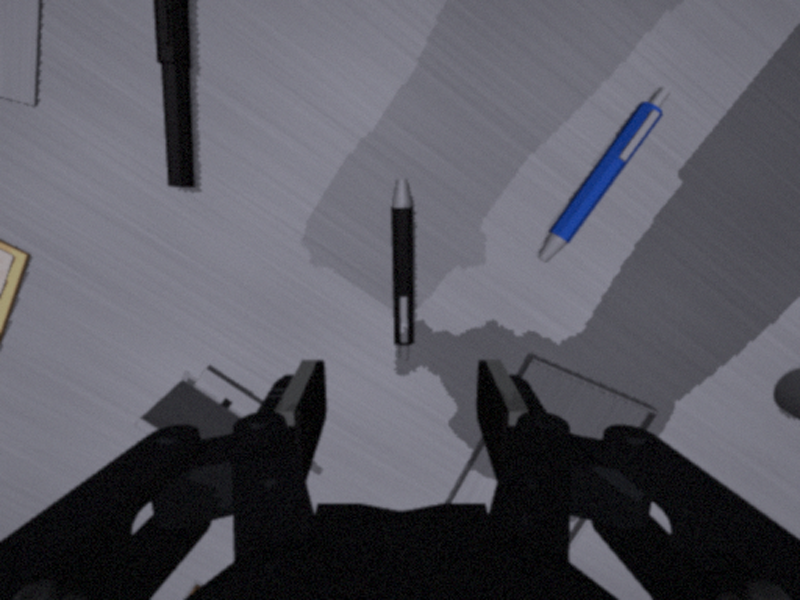

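The wrist view shows the chosen marker: nose tip at (402,180), barrel from (402,208) to (403,345), clip on top, button at (403,372). Nothing stands between the fingers and it.

```bash
python3 -c "
from h import *
c=np.load('w1.npz')
a,b,n,t=[ray(c,(u/1.5625-.2,v/1.5625-.2),.008) for u,v in((402.3,208),(403.6,345),(402.2,180),(403.3,373))]
d=b-a;print(np.linalg.norm(d),np.linalg.norm(t-n),np.degrees(np.arctan2(d[1],d[0])),(np.degrees(np.arctan2(*(t-n)[1::-1]))))
o=a+d*45/105;print(o, n+(t-n)*65/139);go([*o[:2],.018])
"
```

```text
0.10652557872699576 0.15031749835384217 34.93533912931607 34.71588230156015
[0.43912686 0.12018967 0.008     ] [0.44324422 0.12288255 0.008     ]
clk 4.15 pos [0.441  0.118  0.2179] yaw -145.74 F [-0.6 -0.6 -0.4] w 0.0513 gf 0.0 q [ -1. -20. -21.  88.  -0. -36.]
shift mm [1.000e-01 2.800e+00 1.999e+02] rows 3.998760194012416
```

play_rows --commands '[{"tx":0,"ty":2,"tz":45,"rx":0,"ry":0,"rz":0,"jaw":60},{"tx":0,"ty":0,"tz":45,"rx":0,"ry":0,"rz":0,"jaw":60},{"tx":0,"ty":0,"tz":45,"rx":0,"ry":0,"rz":0,"jaw":60},{"tx":0,"ty":0,"tz":35,"rx":0,"ry":0,"rz":0,"jaw":60},{"tx":0,"ty":0,"tz":20,"rx":0,"ry":0,"rz":0,"jaw":60},{"tx":0,"ty":0,"tz":9,"rx":0,"ry":0,"rz":0,"jaw":60},{"tx":0,"ty":0,"tz":0,"rx":0,"ry":0,"rz":0,"jaw":60}]'

```text
clock: 4.85
position: [0.4396, 0.1187, 0.0187]
tool_rot: [[-0.828, -0.561, -0.001], [-0.561, 0.828, -0.0], [0.001, 0.001, -1.0]]
force: [0.2, -0.2, -0.0]
gripper_width: 0.0515
gripper_force: 0.0
```

play_rows --commands '[{"tx":0,"ty":0,"tz":0,"rx":0,"ry":0,"rz":0,"jaw":0},{"tx":0,"ty":0,"tz":0,"rx":0,"ry":0,"rz":0,"jaw":0},{"tx":0,"ty":0,"tz":0,"rx":0,"ry":0,"rz":0,"jaw":0},{"tx":0,"ty":0,"tz":0,"rx":0,"ry":0,"rz":0,"jaw":0},{"tx":0,"ty":0,"tz":0,"rx":0,"ry":0,"rz":0,"jaw":0},{"tx":0,"ty":0,"tz":0,"rx":0,"ry":0,"rz":0,"jaw":0},{"tx":0,"ty":0,"tz":0,"rx":0,"ry":0,"rz":0,"jaw":0},{"tx":0,"ty":0,"tz":0,"rx":0,"ry":0,"rz":0,"jaw":0}]' --newtons 70

```text
clock: 5.65
position: [0.4415, 0.1196, 0.021]
tool_rot: [[-0.827, -0.562, 0.003], [-0.562, 0.827, -0.001], [-0.002, -0.002, -1.0]]
force: [-1.5, -0.6, 6.8]
gripper_width: 0.0135
gripper_force: 69.0
```

```bash
python3 -c "
from h import *
go([.438,.119,.12])"
```

```text
clk 5.65 pos [0.4415 0.1196 0.021 ] yaw -145.78 F [-1.5 -0.6  6.8] w 0.0135 gf 69.0 q [ -1. -15. -38.  67.  -0. -35.]
shift mm [  3.    1.3 -99. ] rows 1.9811222735562726
```

play_rows --commands '[{"tx":0,"ty":0,"tz":-5,"rx":0,"ry":0,"rz":0,"jaw":0},{"tx":0,"ty":0,"tz":-15,"rx":0,"ry":0,"rz":0,"jaw":0},{"tx":0,"ty":0,"tz":-25,"rx":0,"ry":0,"rz":0,"jaw":0},{"tx":0,"ty":0,"tz":-25,"rx":0,"ry":0,"rz":0,"jaw":0},{"tx":0,"ty":0,"tz":-20,"rx":0,"ry":0,"rz":0,"jaw":0},{"tx":0,"ty":0,"tz":0,"rx":0,"ry":0,"rz":0,"jaw":0},{"tx":0,"ty":0,"tz":0,"rx":0,"ry":0,"rz":0,"jaw":0}]'

```text
clock: 6.35
position: [0.4405, 0.1198, 0.1095]
tool_rot: [[-0.827, -0.562, 0.001], [-0.562, 0.827, -0.0], [-0.001, -0.001, -1.0]]
force: [-0.4, 0.4, -1.5]
gripper_width: 0.0136
gripper_force: 68.5
```

```bash
python3 -c "
from h import *
go([.438,.119,.12]);c=robot.get_calibration('wrist');im=robot.snapshot('wrist')[:,:,::-1];sc=robot.snapshot('scene')[:,:,::-1];cs=robot.get_calibration('scene')
u,v=proj(cs,robot.sense()['position']).astype(int);print(u,v)
m=np.zeros((600,800,3),np.uint8)
cr=cv2.resize(im[80:320,160:380],(550,600),interpolation=cv2.INTER_CUBIC)
m[:,:550]=cr; k=sc[v-60:v+60,u-25:u+25];m[:,550:]=cv2.resize(k,(250,600),interpolation=cv2.INTER_CUBIC)
cv2.imwrite('pics/w2.png',m);np.savez('w2.npz',**{k:np.array(v) for k,v in c.items()})
"
```

```text
clk 6.35 pos [0.4405 0.1198 0.1095] yaw -145.78 F [-0.4  0.4 -1.5] w 0.0136 gf 68.5 q [ -1. -19. -32.  77.  -0. -35.]
shift mm [  2.5   0.7 -10.5] rows 0.21631146268997956
260 144
```

View pics/w2.png

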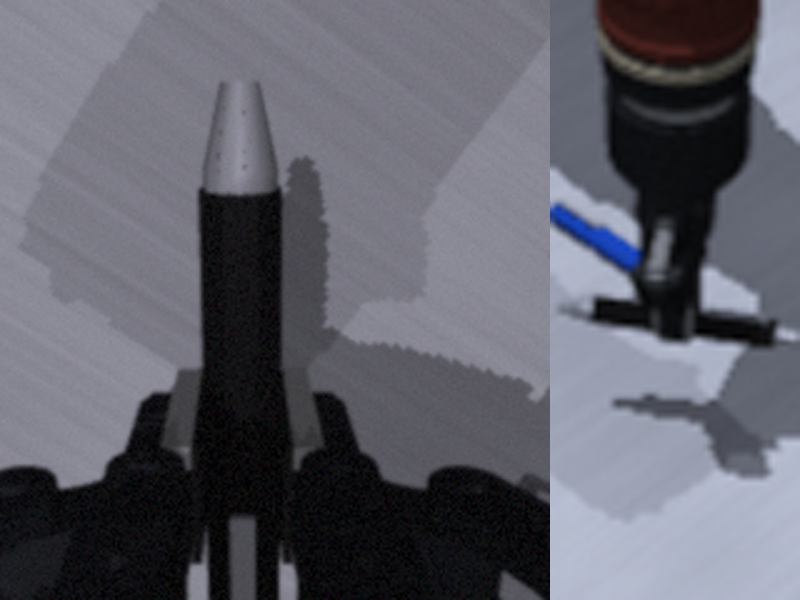

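The marker is held level and straight, clip up, with the nose forward at (240,82). Next I turn it square to the fence and go down in front of it.

play_rows --commands '[{"tx":0,"ty":0,"tz":0,"rx":0,"ry":0,"rz":7.5,"jaw":0},{"tx":0,"ty":0,"tz":0,"rx":0,"ry":0,"rz":7.5,"jaw":0},{"tx":0,"ty":0,"tz":0,"rx":0,"ry":0,"rz":7.5,"jaw":0},{"tx":0,"ty":0,"tz":0,"rx":0,"ry":0,"rz":7.5,"jaw":0},{"tx":0,"ty":0,"tz":0,"rx":0,"ry":0,"rz":7.3,"jaw":0},{"tx":-28,"ty":-9,"tz":0,"rx":0,"ry":0,"rz":0,"jaw":0},{"tx":-28,"ty":-9,"tz":0,"rx":0,"ry":0,"rz":0,"jaw":0},{"tx":-28,"ty":-9,"tz":20,"rx":0,"ry":0,"rz":0,"jaw":0},{"tx":0,"ty":0,"tz":25,"rx":0,"ry":0,"rz":0,"jaw":0},{"tx":0,"ty":0,"tz":17,"rx":0,"ry":0,"rz":0,"jaw":0},{"tx":0,"ty":0,"tz":0,"rx":0,"ry":0,"rz":0,"jaw":0},{"tx":0,"ty":0,"tz":0,"rx":0,"ry":0,"rz":0,"jaw":0}]'

```text
clock: 7.65
position: [0.5219, 0.0884, 0.0468]
tool_rot: [[-0.999, 0.054, -0.002], [0.054, 0.999, 0.0], [0.002, -0.0, -1.0]]
force: [-0.0, -1.1, -0.1]
gripper_width: 0.0135
gripper_force: 68.5
```

```bash
python3 -c "
from h import *
go([.523,.088,.047]);print(robot.sense()['tool_rot'].round(4).tolist())
c=np.load('w2.npz')
p0=np.array([.4405,.1198,.1095]);import scipy.optimize as so
yaw=np.radians(-145.7);x=np.array([np.cos(yaw),np.sin(yaw),0])
f=lambda q:np.r_[(proj(c,p0+x*(.065+q[0])-[0,0,q[1]])[1]-112.8,proj(c,p0+x*(.045+q[0])-[0,0,q[1]])[1]-156.8)]
print(so.fsolve(f,[0,.012]), proj(c,p0+x*.065-[0,0,.012]),c['camera_matrix'][0,0])
im=robot.snapshot('top')[:,:,::-1];cv2.imwrite('pics/t2.png',cv2.resize(im[120:240,160:320],(800,600),interpolation=cv2.INTER_CUBIC))
"
```

```text
clk 7.65 pos [0.5219 0.0884 0.0468] yaw 176.91 F [-0.  -1.1 -0.1] w 0.0135 gf 68.5 q [ -5.  -2. -24.  68.  -0.  -1.]
shift mm [-1.1 -0.3 -0.2] rows 0.023171787960659516
[[-0.9985, 0.0538, -0.0016], [0.0538, 0.9986, 0.0001], [0.0016, -0.0, -1.0]]
[0.00247231 0.01086245] [255.29348424 118.39492264] 287.2981668579835
```

View pics/t2.png

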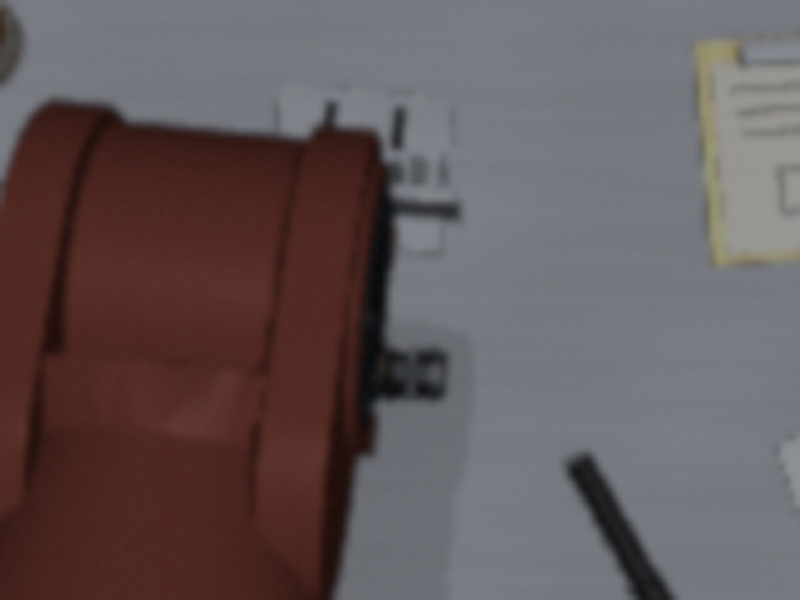

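The arm hides the marker from the top camera; the free part of the fence is at (425,208) and the foot is undisturbed. I'll feel for the fence in small steps.

play_rows --commands '[{"tx":-7,"ty":0,"tz":0,"rx":0,"ry":0,"rz":0,"jaw":0},{"tx":-5,"ty":0,"tz":0,"rx":0,"ry":0,"rz":0,"jaw":0},{"tx":-2,"ty":0,"tz":0,"rx":0,"ry":0,"rz":0,"jaw":0},{"tx":-2,"ty":0,"tz":0,"rx":0,"ry":0,"rz":0,"jaw":0},{"tx":-1,"ty":0,"tz":0,"rx":0,"ry":0,"rz":0,"jaw":0},{"tx":-1,"ty":0,"tz":0,"rx":0,"ry":0,"rz":0,"jaw":0},{"tx":0,"ty":0,"tz":0,"rx":0,"ry":0,"rz":0,"jaw":0}]'

```text
clock: 8.4
position: [0.5406, 0.0873, 0.0473]
tool_rot: [[-0.999, 0.054, -0.0], [0.054, 0.999, -0.0], [0.0, -0.0, -1.0]]
force: [0.5, -0.0, -1.0]
gripper_width: 0.0137
gripper_force: 68.5
```

play_rows --commands '[{"tx":-1,"ty":0,"tz":0,"rx":0,"ry":0,"rz":0,"jaw":0},{"tx":-1,"ty":0,"tz":0,"rx":0,"ry":0,"rz":0,"jaw":0},{"tx":-1,"ty":0,"tz":0,"rx":0,"ry":0,"rz":0,"jaw":0}]'

```text
clock: 8.7
position: [0.5437, 0.0871, 0.0473]
tool_rot: [[-0.999, 0.054, 0.0], [0.054, 0.999, -0.0], [-0.0, -0.0, -1.0]]
force: [-0.2, 0.3, -0.3]
gripper_width: 0.0131
gripper_force: 68.5
```

play_rows --commands '[{"tx":-1,"ty":0,"tz":0,"rx":0,"ry":0,"rz":0,"jaw":0},{"tx":-1,"ty":0,"tz":0,"rx":0,"ry":0,"rz":0,"jaw":0},{"tx":-1,"ty":0,"tz":0,"rx":0,"ry":0,"rz":0,"jaw":0}]'

```text
clock: 9.0
position: [0.5467, 0.087, 0.0473]
tool_rot: [[-0.999, 0.054, -0.0], [0.054, 0.999, -0.0], [0.0, -0.0, -1.0]]
force: [-0.2, -0.2, -1.3]
gripper_width: 0.0138
gripper_force: 68.5
```

play_rows --commands '[{"tx":-1,"ty":0,"tz":0,"rx":0,"ry":0,"rz":0,"jaw":0},{"tx":-1,"ty":0,"tz":0,"rx":0,"ry":0,"rz":0,"jaw":0},{"tx":-1,"ty":0,"tz":0,"rx":0,"ry":0,"rz":0,"jaw":0}]'

```text
clock: 9.3
position: [0.5486, 0.0869, 0.0468]
tool_rot: [[-0.999, 0.054, -0.002], [0.054, 0.999, 0.0], [0.002, -0.0, -1.0]]
force: [-7.7, 0.8, -0.6]
gripper_width: 0.0136
gripper_force: 68.7
```

play_rows --commands '[{"tx":-1,"ty":0,"tz":0,"rx":0,"ry":0,"rz":0,"jaw":0},{"tx":-1,"ty":0,"tz":0,"rx":0,"ry":0,"rz":0,"jaw":0},{"tx":-1,"ty":0,"tz":0,"rx":0,"ry":0,"rz":0,"jaw":0},{"tx":-1,"ty":0,"tz":0,"rx":0,"ry":0,"rz":0,"jaw":0},{"tx":-1,"ty":0,"tz":0,"rx":0,"ry":0,"rz":0,"jaw":0}]'

```text
clock: 9.8
position: [0.5528, 0.0867, 0.0465]
tool_rot: [[-0.999, 0.054, -0.004], [0.054, 0.999, 0.0], [0.004, -0.0, -1.0]]
force: [-8.0, 0.1, 1.7]
gripper_width: 0.0135
gripper_force: 68.8
```

play_rows --commands '[{"tx":-1,"ty":0,"tz":0,"rx":0,"ry":0,"rz":0,"jaw":0},{"tx":-1,"ty":0,"tz":0,"rx":0,"ry":0,"rz":0,"jaw":0}]'

```text
clock: 10.0
position: [0.5549, 0.0866, 0.0465]
tool_rot: [[-0.999, 0.054, -0.004], [0.054, 0.999, 0.0], [0.004, -0.0, -1.0]]
force: [-8.3, -0.2, 2.0]
gripper_width: 0.0135
gripper_force: 68.8
```

play_rows --commands '[{"tx":-1,"ty":0,"tz":0,"rx":0,"ry":0,"rz":0,"jaw":0}]'

```text
clock: 10.1
position: [0.5559, 0.0866, 0.0465]
tool_rot: [[-0.999, 0.054, -0.004], [0.054, 0.999, 0.0], [0.004, -0.0, -1.0]]
force: [-8.8, -0.5, 2.5]
gripper_width: 0.0134
gripper_force: 68.8
```

play_rows --commands '[{"tx":-1,"ty":0,"tz":0,"rx":0,"ry":0,"rz":0,"jaw":0}]'

```text
clock: 10.2
position: [0.5568, 0.0865, 0.0465]
tool_rot: [[-0.999, 0.054, -0.004], [0.054, 0.999, 0.0], [0.004, -0.0, -1.0]]
force: [-9.4, 0.6, 2.0]
gripper_width: 0.0133
gripper_force: 68.8
```

play_rows --commands '[{"tx":-0.5,"ty":0,"tz":0,"rx":0,"ry":0,"rz":0,"jaw":0}]'

```text
clock: 10.3
position: [0.5574, 0.0865, 0.0465]
tool_rot: [[-0.999, 0.054, -0.004], [0.054, 0.999, 0.0], [0.004, -0.0, -1.0]]
force: [-8.5, 0.3, 1.8]
gripper_width: 0.0138
gripper_force: 68.8
```

play_rows --commands '[{"tx":-0.5,"ty":0,"tz":0,"rx":0,"ry":0,"rz":0,"jaw":0}]'

```text
clock: 10.4
position: [0.5578, 0.0865, 0.0465]
tool_rot: [[-0.999, 0.054, -0.004], [0.054, 0.999, 0.0], [0.004, -0.0, -1.0]]
force: [-8.3, 0.3, 1.2]
gripper_width: 0.0133
gripper_force: 68.8
```

play_rows --commands '[{"tx":-0.5,"ty":0,"tz":0,"rx":0,"ry":0,"rz":0,"jaw":0}]'

```text
clock: 10.5
position: [0.5583, 0.0865, 0.0465]
tool_rot: [[-0.999, 0.054, -0.004], [0.054, 0.999, 0.0], [0.004, -0.0, -1.0]]
force: [-8.2, 0.9, 2.0]
gripper_width: 0.0134
gripper_force: 68.8
```

play_rows --commands '[{"tx":-0.5,"ty":0,"tz":0,"rx":0,"ry":0,"rz":0,"jaw":0}]'

```text
clock: 10.6
position: [0.5586, 0.0865, 0.0464]
tool_rot: [[-0.999, 0.054, -0.004], [0.054, 0.999, 0.0], [0.004, -0.0, -1.0]]
force: [-8.9, 0.2, 1.5]
gripper_width: 0.0136
gripper_force: 68.8
```

play_rows --commands '[{"tx":-0.5,"ty":0,"tz":0,"rx":0,"ry":0,"rz":0,"jaw":0}]'

```text
clock: 10.7
position: [0.5586, 0.0865, 0.0463]
tool_rot: [[-0.999, 0.054, -0.005], [0.054, 0.999, 0.0], [0.005, -0.0, -1.0]]
force: [-12.1, 0.2, 3.2]
gripper_width: 0.0137
gripper_force: 68.9
```

play_rows --commands '[{"tx":-0.5,"ty":0,"tz":0,"rx":0,"ry":0,"rz":0,"jaw":0},{"tx":0,"ty":0,"tz":0,"rx":0,"ry":0,"rz":0,"jaw":0}]'

```text
clock: 10.9
position: [0.5587, 0.0865, 0.0461]
tool_rot: [[-0.999, 0.054, -0.006], [0.054, 0.999, 0.0], [0.006, -0.0, -1.0]]
force: [-13.0, 0.6, 3.0]
gripper_width: 0.0139
gripper_force: 69.0
```

play_rows --commands '[{"tx":-0.5,"ty":0,"tz":0,"rx":0,"ry":0,"rz":0,"jaw":0},{"tx":0,"ty":0,"tz":0,"rx":0,"ry":0,"rz":0,"jaw":0}]'

```text
clock: 11.1
position: [0.5588, 0.0865, 0.0459]
tool_rot: [[-0.999, 0.054, -0.007], [0.054, 0.999, 0.0], [0.007, -0.0, -1.0]]
force: [-14.4, -0.2, 4.1]
gripper_width: 0.0136
gripper_force: 69.0
```

The axis stopped dead at 0.5587, 10 mm past first contact, while the force rose from 8 to 14 N, so the button is home. Backing off, lifting and looking at the nib.

play_rows --commands '[{"tx":3,"ty":0,"tz":0,"rx":0,"ry":0,"rz":0,"jaw":0},{"tx":7,"ty":0,"tz":0,"rx":0,"ry":0,"rz":0,"jaw":0},{"tx":20,"ty":0,"tz":0,"rx":0,"ry":0,"rz":0,"jaw":0},{"tx":0,"ty":0,"tz":-20,"rx":0,"ry":0,"rz":0,"jaw":0},{"tx":0,"ty":0,"tz":-40,"rx":0,"ry":0,"rz":0,"jaw":0},{"tx":0,"ty":0,"tz":-40,"rx":0,"ry":0,"rz":0,"jaw":0},{"tx":0,"ty":0,"tz":0,"rx":0,"ry":0,"rz":0,"jaw":0},{"tx":0,"ty":0,"tz":0,"rx":0,"ry":0,"rz":0,"jaw":0}]'

```text
clock: 11.9
position: [0.533, 0.0877, 0.1485]
tool_rot: [[-0.999, 0.054, 0.003], [0.054, 0.999, -0.0], [-0.003, -0.0, -1.0]]
force: [-0.9, 0.3, -1.4]
gripper_width: 0.0135
gripper_force: 68.5
```

```bash
python3 -c "
from h import *
go([.697,-.178,.15]);c=robot.get_calibration('wrist');im=robot.snapshot('wrist')[:,:,::-1]
cv2.imwrite('pics/w3.png',cv2.resize(im[80:320,160:380],(550,600),interpolation=cv2.INTER_CUBIC));np.savez('w3.npz',**{k:np.array(v) for k,v in c.items()})
"
```

```text
clk 11.90 pos [0.533  0.0877 0.1485] yaw 176.91 F [-0.9  0.3 -1.4] w 0.0135 gf 68.5 q [ -5.  -4. -15.  79.  -0.  -1.]
shift mm [-178.1 -256.5   -1. ] rows 6.245448343723808
```

View pics/w3.png

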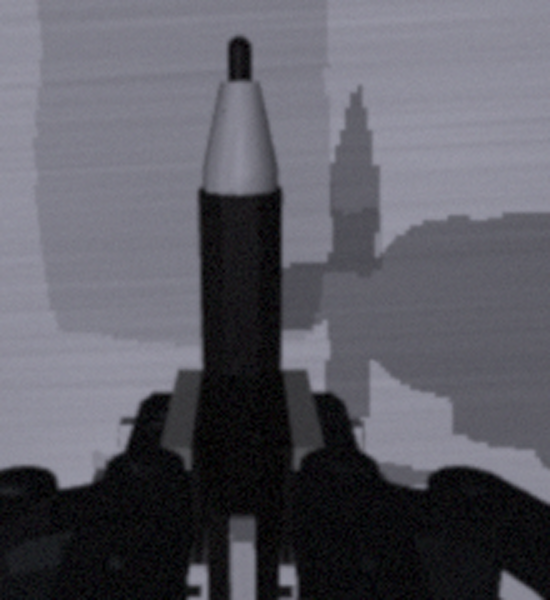

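The nib is out, from (239,37) to (239,82) beyond the nose, and the marker has not slipped in the grip. Now I tilt the nib down by 35°.

play_rows --commands '[{"tx":0,"ty":0,"tz":0,"rx":0,"ry":-7,"rz":0,"jaw":0},{"tx":0,"ty":0,"tz":0,"rx":0,"ry":-7,"rz":0,"jaw":0},{"tx":0,"ty":0,"tz":0,"rx":0,"ry":-7,"rz":0,"jaw":0},{"tx":0,"ty":0,"tz":0,"rx":0,"ry":-7,"rz":0,"jaw":0},{"tx":0,"ty":0,"tz":0,"rx":0,"ry":-7,"rz":0,"jaw":0},{"tx":0,"ty":0,"tz":0,"rx":0,"ry":0,"rz":0,"jaw":0},{"tx":0,"ty":0,"tz":0,"rx":0,"ry":0,"rz":0,"jaw":0}]'

```text
clock: 12.65
position: [0.538, 0.0899, 0.1441]
tool_rot: [[-0.843, 0.055, 0.535], [0.045, 0.998, -0.031], [-0.536, -0.001, -0.844]]
force: [0.4, 0.3, -0.0]
gripper_width: 0.0136
gripper_force: 69.1
```

```bash
cat >> h.py <<'E'
TIP=np.array([.0755,0,.011])
def tipgo(t): 
    s=robot.sense();R=s["tool_rot"];print("tip",(s["position"]+R@TIP).round(4),R.round(3).tolist());return go(np.array(t)-R@TIP)
E
python3 -c "
from h import *
tipgo([.637,-.1745,.095]);tipgo([.637,-.1745,.026])"
```

```text
tip [0.4803 0.093  0.0943] [[-0.843, 0.055, 0.535], [0.045, 0.998, -0.031], [-0.536, -0.001, -0.844]]
clk 12.65 pos [0.538  0.0899 0.1441] yaw 176.92 F [ 0.4  0.3 -0. ] w 0.0136 gf 69.1 q [ -5. -48. -55.  51.   1.  -1.]
shift mm [-144.6 -258.5   91.5] rows 6.200862059419702
tip [0.4803 0.093  0.0943] [[-0.843, 0.055, 0.535], [0.045, 0.998, -0.031], [-0.536, -0.001, -0.844]]
clk 12.65 pos [0.538  0.0899 0.1441] yaw 176.92 F [ 0.4  0.3 -0. ] w 0.0136 gf 69.1 q [ -5. -48. -55.  51.   1.  -1.]
shift mm [-107.6 -258.4  149.8] rows 6.349564051359813
```

play_rows --commands '[{"tx":-24,"ty":0,"tz":15,"rx":0,"ry":0,"rz":0,"jaw":0},{"tx":-24,"ty":-36,"tz":15,"rx":0,"ry":0,"rz":0,"jaw":0},{"tx":-24,"ty":-37,"tz":15,"rx":0,"ry":0,"rz":0,"jaw":0},{"tx":-24,"ty":-37,"tz":15,"rx":0,"ry":0,"rz":0,"jaw":0},{"tx":-24,"ty":-37,"tz":15,"rx":0,"ry":0,"rz":0,"jaw":0},{"tx":-24,"ty":-37,"tz":15,"rx":0,"ry":0,"rz":0,"jaw":0},{"tx":0,"ty":-37,"tz":0,"rx":0,"ry":0,"rz":0,"jaw":0},{"tx":0,"ty":-37,"tz":0,"rx":0,"ry":0,"rz":0,"jaw":0},{"tx":0,"ty":0,"tz":0,"rx":0,"ry":0,"rz":0,"jaw":0},{"tx":0,"ty":0,"tz":0,"rx":0,"ry":0,"rz":0,"jaw":0}]'

```text
clock: 13.65
position: [0.6955, -0.1788, 0.1515]
tool_rot: [[-0.839, 0.057, 0.541], [0.046, 0.998, -0.033], [-0.542, -0.002, -0.841]]
force: [-0.1, 0.0, -1.7]
gripper_width: 0.014
gripper_force: 69.1
```

```bash
python3 -c "
from h import *
tipgo([.637,-.1745,.03]);tipgo([.637,-.1745,.006])
c=robot.get_calibration('wrist');im=robot.snapshot('wrist')[:,:,::-1];T=robot.get_calibration('top');t=robot.snapshot('top')[:,:,::-1]
s=robot.sense();print(proj(c,s['position']+s['tool_rot']@TIP),proj(c,[.637,-.1745,.006]))
m=np.hstack([cv2.resize(im[:320],(480,300)),cv2.resize(t[120:200,290:370],(300,300),interpolation=cv2.INTER_CUBIC)])
cv2.imwrite('pics/w4.png',m)"
```

```text
tip [ 0.6381 -0.1756  0.1014] [[-0.839, 0.057, 0.541], [0.046, 0.998, -0.033], [-0.542, -0.002, -0.841]]
clk 13.65 pos [ 0.6955 -0.1788  0.1515] yaw 176.83 F [-0.1  0.  -1.7] w 0.014 gf 69.1 q [-31. -10. -27.  43.  14. -24.]
shift mm [39.6  1.2 59.4] rows 1.4281361964583545
tip [ 0.6381 -0.1756  0.1014] [[-0.839, 0.057, 0.541], [0.046, 0.998, -0.033], [-0.542, -0.002, -0.841]]
clk 13.65 pos [ 0.6955 -0.1788  0.1515] yaw 176.83 F [-0.1  0.  -1.7] w 0.014 gf 69.1 q [-31. -10. -27.  43.  14. -24.]
shift mm [52.6  1.3 79.6] rows 1.908049164152243
[259.00529948  95.33820465] [257.35442256  20.22499538]
```

View pics/w4.png

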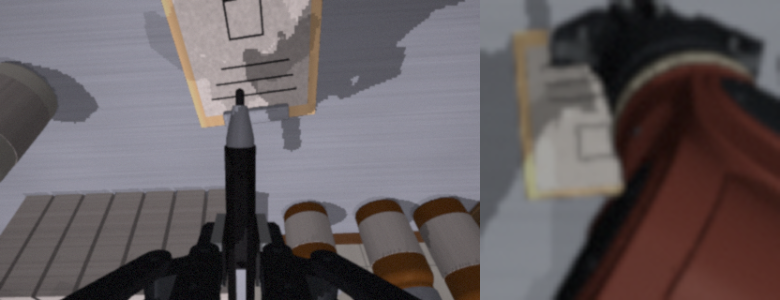

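The sheet's tick box is at (243,18) in the left crop, within 2 px of the prediction, and the nib is at (240,92). I go straight down on it.

play_rows --commands '[{"tx":14,"ty":0.5,"tz":21,"rx":0,"ry":0,"rz":0,"jaw":0},{"tx":14,"ty":0.5,"tz":21,"rx":0,"ry":0,"rz":0,"jaw":0},{"tx":11,"ty":0,"tz":17,"rx":0,"ry":0,"rz":0,"jaw":0},{"tx":5.5,"ty":0,"tz":8,"rx":0,"ry":0,"rz":0,"jaw":0},{"tx":2.7,"ty":0,"tz":4.2,"rx":0,"ry":0,"rz":0,"jaw":0},{"tx":0,"ty":0,"tz":0,"rx":0,"ry":0,"rz":0,"jaw":0},{"tx":0,"ty":0,"tz":0,"rx":0,"ry":0,"rz":0,"jaw":0}]'

```text
clock: 14.45
position: [0.6944, -0.1764, 0.066]
tool_rot: [[-0.839, 0.055, 0.541], [0.045, 0.999, -0.032], [-0.542, -0.002, -0.841]]
force: [-0.2, 0.1, -0.6]
gripper_width: 0.0135
gripper_force: 69.1
```

```bash
python3 -c "
from h import *
tipgo([.637,-.1745,.006])"
```

```text
tip [ 0.637  -0.1734  0.0158] [[-0.839, 0.055, 0.541], [0.045, 0.999, -0.032], [-0.542, -0.002, -0.841]]
clk 14.45 pos [ 0.6944 -0.1764  0.066 ] yaw 176.96 F [-0.2  0.1 -0.6] w 0.0135 gf 69.1 q [-30.  -5. -32.  34.  14. -24.]
shift mm [ 5.3 -1.1  8.3] rows 0.19782227086276552
```

play_rows --commands '[{"tx":1.1,"ty":-0.5,"tz":1.7,"rx":0,"ry":0,"rz":0,"jaw":0},{"tx":1.1,"ty":-0.5,"tz":1.7,"rx":0,"ry":0,"rz":0,"jaw":0},{"tx":0.6,"ty":0,"tz":0.8,"rx":0,"ry":0,"rz":0,"jaw":0},{"tx":0.5,"ty":0,"tz":0.8,"rx":0,"ry":0,"rz":0,"jaw":0},{"tx":0,"ty":0,"tz":0,"rx":0,"ry":0,"rz":0,"jaw":0}]'

```text
clock: 14.95
position: [0.6936, -0.1774, 0.0586]
tool_rot: [[-0.84, 0.055, 0.54], [0.045, 0.998, -0.031], [-0.54, -0.002, -0.841]]
force: [0.1, 0.1, 1.0]
gripper_width: 0.0136
gripper_force: 69.2
```

play_rows --commands '[{"tx":0.5,"ty":0,"tz":0.8,"rx":0,"ry":0,"rz":0,"jaw":0},{"tx":0,"ty":0,"tz":0,"rx":0,"ry":0,"rz":0,"jaw":0}]'

```text
clock: 15.15
position: [0.6938, -0.1774, 0.0579]
tool_rot: [[-0.84, 0.055, 0.54], [0.045, 0.998, -0.031], [-0.541, -0.002, -0.841]]
force: [0.1, -0.0, 1.7]
gripper_width: 0.0138
gripper_force: 69.4
```

play_rows --commands '[{"tx":0.5,"ty":0,"tz":0.8,"rx":0,"ry":0,"rz":0,"jaw":0},{"tx":0,"ty":0,"tz":0,"rx":0,"ry":0,"rz":0,"jaw":0}]'

```text
clock: 15.35
position: [0.694, -0.1775, 0.0572]
tool_rot: [[-0.84, 0.055, 0.54], [0.045, 0.998, -0.031], [-0.541, -0.002, -0.841]]
force: [0.5, 0.1, 4.2]
gripper_width: 0.0136
gripper_force: 69.5
```

play_rows --commands '[{"tx":0,"ty":0,"tz":0,"rx":0,"ry":0,"rz":0,"jaw":0}]'

```text
clock: 15.45
position: [0.694, -0.1775, 0.0572]
tool_rot: [[-0.84, 0.055, 0.54], [0.045, 0.998, -0.031], [-0.541, -0.002, -0.841]]
force: [1.0, 0.6, 3.8]
gripper_width: 0.0133
gripper_force: 69.5
```

play_rows --commands '[{"tx":-1.1,"ty":0,"tz":-1.7,"rx":0,"ry":0,"rz":0,"jaw":0},{"tx":-4,"ty":0,"tz":-6,"rx":0,"ry":0,"rz":0,"jaw":0},{"tx":-11,"ty":0,"tz":-17,"rx":0,"ry":0,"rz":0,"jaw":0},{"tx":-20,"ty":0,"tz":-31,"rx":0,"ry":0,"rz":0,"jaw":0},{"tx":-20,"ty":0,"tz":-31,"rx":0,"ry":0,"rz":0,"jaw":0},{"tx":0,"ty":0,"tz":0,"rx":0,"ry":7,"rz":0,"jaw":0},{"tx":0,"ty":0,"tz":0,"rx":0,"ry":7,"rz":0,"jaw":0},{"tx":0,"ty":0,"tz":0,"rx":0,"ry":7,"rz":0,"jaw":0},{"tx":0,"ty":0,"tz":0,"rx":0,"ry":7,"rz":0,"jaw":0},{"tx":0,"ty":0,"tz":0,"rx":0,"ry":4.7,"rz":0,"jaw":0},{"tx":0,"ty":0,"tz":0,"rx":0,"ry":0,"rz":0,"jaw":0},{"tx":0,"ty":0,"tz":0,"rx":0,"ry":0,"rz":0,"jaw":0}]'

```text
clock: 16.65
position: [0.6939, -0.1769, 0.1585]
tool_rot: [[-0.998, 0.055, 0.005], [0.055, 0.998, -0.001], [-0.005, -0.001, -1.0]]
force: [-0.3, 0.1, -1.4]
gripper_width: 0.0135
gripper_force: 69.1
```

```bash
python3 -c "
from h import *
go([.527,.3177,.18]);print(robot.sense()['tool_rot'].round(3).tolist())
c=robot.get_calibration('wrist');im=robot.snapshot('wrist')[:,:,::-1]
cv2.imwrite('pics/w5.png',np.hstack([cv2.resize(im[60:320,160:350],(440,600),interpolation=cv2.INTER_CUBIC),cv2.resize(cv2.imread('pics/w3.png')[:, :],(350,600))]))"
```

```text
clk 16.65 pos [ 0.6939 -0.1769  0.1585] yaw 176.86 F [-0.3  0.1 -1.4] w 0.0135 gf 69.1 q [-25.  26.  20.  83.   0. -22.]
shift mm [193.6 484.7 -22.7] rows 10.44946571036496
[[-0.998, 0.055, 0.005], [0.055, 0.998, -0.001], [-0.005, -0.001, -1.0]]
```

View pics/w5.png

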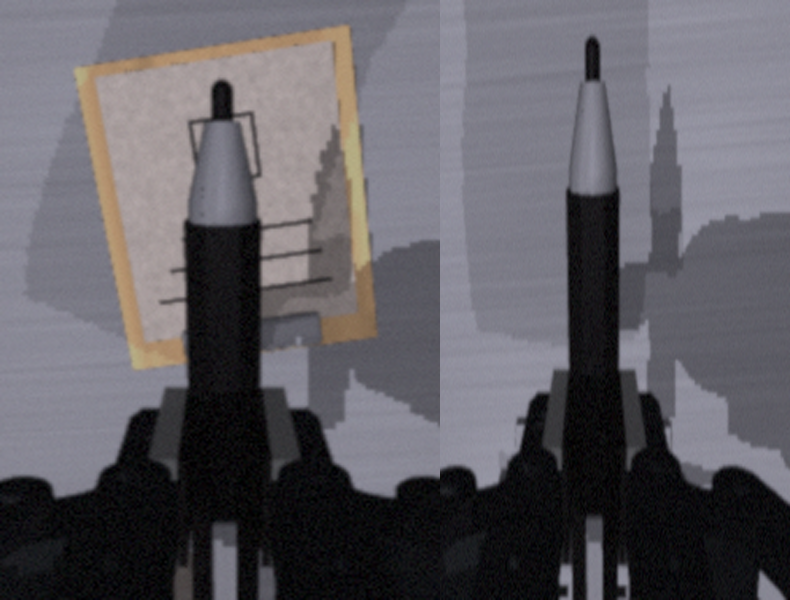

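The nib is still out, with its tip in the same place in the image as before the tick. The tick touched down at about (0.6365, -0.1744) with 4 N. Now to the tray.

play_rows --commands '[{"tx":0,"ty":0,"tz":0,"rx":0,"ry":0,"rz":-6.6,"jaw":0},{"tx":0,"ty":0,"tz":0,"rx":0,"ry":0,"rz":-6.6,"jaw":0},{"tx":6,"ty":30,"tz":0,"rx":0,"ry":0,"rz":0,"jaw":0},{"tx":7,"ty":43,"tz":0,"rx":0,"ry":0,"rz":0,"jaw":0},{"tx":7,"ty":43,"tz":0,"rx":0,"ry":0,"rz":0,"jaw":0},{"tx":7,"ty":43,"tz":0,"rx":0,"ry":0,"rz":0,"jaw":0},{"tx":7,"ty":43,"tz":0,"rx":0,"ry":0,"rz":0,"jaw":0},{"tx":7,"ty":43,"tz":0,"rx":0,"ry":0,"rz":0,"jaw":0},{"tx":7,"ty":43,"tz":0,"rx":0,"ry":0,"rz":0,"jaw":0},{"tx":7,"ty":43,"tz":0,"rx":0,"ry":0,"rz":0,"jaw":0},{"tx":7,"ty":43,"tz":0,"rx":0,"ry":0,"rz":0,"jaw":0},{"tx":7,"ty":43,"tz":0,"rx":0,"ry":0,"rz":0,"jaw":0}]'

```text
clock: 17.9
position: [0.5518, 0.2227, 0.1595]
tool_rot: [[-0.985, -0.174, 0.009], [-0.174, 0.985, -0.001], [-0.008, -0.002, -1.0]]
force: [0.3, 0.7, -0.6]
gripper_width: 0.0138
gripper_force: 69.1
```

play_rows --commands '[{"tx":0,"ty":43,"tz":0,"rx":0,"ry":0,"rz":0,"jaw":0},{"tx":0,"ty":25,"tz":0,"rx":0,"ry":0,"rz":0,"jaw":0},{"tx":0,"ty":0,"tz":0,"rx":0,"ry":0,"rz":0,"jaw":0},{"tx":0,"ty":0,"tz":0,"rx":0,"ry":0,"rz":0,"jaw":0}]'

```text
clock: 18.3
position: [0.5408, 0.2883, 0.159]
tool_rot: [[-0.984, -0.175, 0.007], [-0.175, 0.985, -0.001], [-0.007, -0.002, -1.0]]
force: [-0.4, -0.3, -1.0]
gripper_width: 0.0135
gripper_force: 69.1
```

```bash
python3 -c "
from h import *
go([.534,.319,.03])"
```

```text
clk 18.30 pos [0.5408 0.2883 0.159 ] yaw -169.9 F [-0.4 -0.3 -1. ] w 0.0135 gf 69.1 q [16.  8. -2. 80. -0.  6.]
shift mm [  2.2  31.7 129. ] rows 2.656399524779404
```

play_rows --commands '[{"tx":2,"ty":20,"tz":0,"rx":0,"ry":0.4,"rz":0,"jaw":0},{"tx":0,"ty":11.5,"tz":20,"rx":0,"ry":0,"rz":0,"jaw":0},{"tx":0,"ty":0,"tz":40,"rx":0,"ry":0,"rz":0,"jaw":0},{"tx":0,"ty":0,"tz":35,"rx":0,"ry":0,"rz":0,"jaw":0},{"tx":0,"ty":0,"tz":20,"rx":0,"ry":0,"rz":0,"jaw":0},{"tx":0,"ty":0,"tz":10,"rx":0,"ry":0,"rz":0,"jaw":0},{"tx":0,"ty":0,"tz":4,"rx":0,"ry":0,"rz":0,"jaw":0},{"tx":0,"ty":0,"tz":0,"rx":0,"ry":0,"rz":0,"jaw":0},{"tx":0,"ty":0,"tz":0,"rx":0,"ry":0,"rz":0,"jaw":0}]'

```text
clock: 19.2
position: [0.5348, 0.3187, 0.0308]
tool_rot: [[-0.985, -0.174, 0.001], [-0.174, 0.985, -0.002], [-0.0, -0.002, -1.0]]
force: [0.4, 0.5, -0.9]
gripper_width: 0.0136
gripper_force: 69.1
```

play_rows --commands '[{"tx":0,"ty":0,"tz":1,"rx":0,"ry":0,"rz":0,"jaw":0},{"tx":0,"ty":0,"tz":1,"rx":0,"ry":0,"rz":0,"jaw":0},{"tx":0,"ty":0,"tz":1,"rx":0,"ry":0,"rz":0,"jaw":0},{"tx":0,"ty":0,"tz":0,"rx":0,"ry":0,"rz":0,"jaw":0}]'

```text
clock: 19.6
position: [0.5337, 0.3187, 0.026]
tool_rot: [[-0.985, -0.175, -0.002], [-0.175, 0.985, -0.003], [0.002, -0.003, -1.0]]
force: [0.7, 0.0, -1.8]
gripper_width: 0.0137
gripper_force: 69.1
```

play_rows --commands '[{"tx":0,"ty":0,"tz":0.8,"rx":0,"ry":0,"rz":0,"jaw":0},{"tx":0,"ty":0,"tz":0.7,"rx":0,"ry":0,"rz":0,"jaw":0},{"tx":0,"ty":0,"tz":0,"rx":0,"ry":0,"rz":0,"jaw":0}]'

```text
clock: 19.9
position: [0.5336, 0.3186, 0.0245]
tool_rot: [[-0.985, -0.174, -0.002], [-0.174, 0.985, -0.003], [0.003, -0.003, -1.0]]
force: [-0.2, 0.1, -0.4]
gripper_width: 0.0136
gripper_force: 69.1
```

play_rows --commands '[{"tx":0,"ty":0,"tz":0.7,"rx":0,"ry":0,"rz":0,"jaw":0},{"tx":0,"ty":0,"tz":0,"rx":0,"ry":0,"rz":0,"jaw":0}]'

```text
clock: 20.1
position: [0.5337, 0.3187, 0.0241]
tool_rot: [[-0.985, -0.174, -0.002], [-0.174, 0.985, -0.003], [0.002, -0.003, -1.0]]
force: [-1.5, -0.7, 2.0]
gripper_width: 0.0134
gripper_force: 69.4
```

play_rows --commands '[{"tx":0,"ty":0,"tz":0.7,"rx":0,"ry":0,"rz":0,"jaw":0},{"tx":0,"ty":0,"tz":0,"rx":0,"ry":0,"rz":0,"jaw":0}]'

```text
clock: 20.3
position: [0.5337, 0.3187, 0.0241]
tool_rot: [[-0.985, -0.175, -0.002], [-0.175, 0.985, -0.003], [0.002, -0.003, -1.0]]
force: [-4.4, -1.2, 7.7]
gripper_width: 0.0134
gripper_force: 70.1
```

It rests on the tray floor: contact at z = 0.024, the same height above the surface as at the grasp. Easing off and letting go.

play_rows --commands '[{"tx":0,"ty":0,"tz":-0.7,"rx":0,"ry":0,"rz":0,"jaw":0},{"tx":0,"ty":0,"tz":0,"rx":0,"ry":0,"rz":0,"jaw":18},{"tx":0,"ty":0,"tz":0,"rx":0,"ry":0,"rz":0,"jaw":22},{"tx":0,"ty":0,"tz":0,"rx":0,"ry":0,"rz":0,"jaw":30},{"tx":0,"ty":0,"tz":0,"rx":0,"ry":0,"rz":0,"jaw":45},{"tx":0,"ty":0,"tz":0,"rx":0,"ry":0,"rz":0,"jaw":45},{"tx":0,"ty":0,"tz":0,"rx":0,"ry":0,"rz":0,"jaw":45}]'

```text
clock: 21.0
position: [0.5337, 0.3186, 0.0239]
tool_rot: [[-0.985, -0.174, -0.002], [-0.174, 0.985, -0.003], [0.002, -0.003, -1.0]]
force: [-0.7, -1.0, -0.1]
gripper_width: 0.038
gripper_force: 0.0
```

play_rows --commands '[{"tx":0,"ty":0,"tz":-5,"rx":0,"ry":0,"rz":0,"jaw":45},{"tx":0,"ty":0,"tz":-15,"rx":0,"ry":0,"rz":0,"jaw":45},{"tx":0,"ty":0,"tz":-35,"rx":0,"ry":0,"rz":0,"jaw":45},{"tx":0,"ty":0,"tz":-45,"rx":0,"ry":0,"rz":0,"jaw":45},{"tx":0,"ty":0,"tz":-45,"rx":0,"ry":0,"rz":0,"jaw":45},{"tx":0,"ty":0,"tz":-45,"rx":0,"ry":0,"rz":0,"jaw":45},{"tx":0,"ty":0,"tz":0,"rx":0,"ry":0,"rz":0,"jaw":45},{"tx":0,"ty":0,"tz":0,"rx":0,"ry":0,"rz":0,"jaw":45}]'

```text
clock: 21.8
position: [0.5349, 0.3195, 0.2165]
tool_rot: [[-0.985, -0.174, 0.002], [-0.174, 0.985, -0.002], [-0.002, -0.002, -1.0]]
force: [0.2, 0.1, -1.2]
gripper_width: 0.0384
gripper_force: 0.0
```

```bash
python3 -c "
from h import *
go([.534,.319,.2])
w=robot.snapshot('wrist')[:,:,::-1];s=robot.snapshot('scene')[:,:,::-1]
cv2.imwrite('pics/end.png',np.hstack([cv2.resize(w,(400,300)),cv2.resize(s,(400,300))]))"
```

```text
clk 21.80 pos [0.5349 0.3195 0.2165] yaw -169.95 F [ 0.2  0.1 -1.2] w 0.0384 gf 0.0 q [19. 10.  6. 87. -0.  9.]
shift mm [ 1.  -0.3 16.5] rows 0.3314541228556776
```

View pics/end.png

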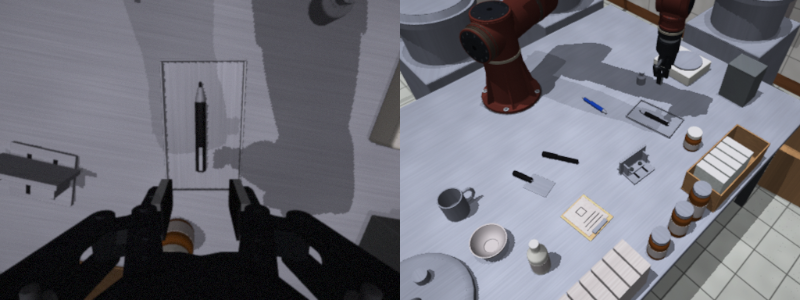

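The marker lies flat in the middle of the tray, from (201,83) to (201,172), with its nib out and clear of the gripper. Everything else is where it was.

```bash
python3 -c "
from bench import robot
print(robot.sign_off())"
```

```text
the job is handed in; nothing more can be done
None
```

The job is handed in at about 22 s of the 66 s allowed: the button went home against the fence (14 N peak), the nib was pressed at about 4 N inside the tick box by my position estimate (no visible mark was checked), and the marker lies flat in the tray with its nib out.

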